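# Gauge the bore of a casting-mould bushing

## Robot

A 7-joint arm with a two-finger parallel gripper is mounted at the origin on the work surface. World frame = base frame: x ahead of the robot, y to its left, z up, the work surface at z = 0. Lengths are in m, angles in rad, forces in N, time in s.
With the tool pointing down it reaches from about 0.4 to 0.85 m from the base axis. Payload 10.4 kg.
Tool frame: the origin (TCP) lies at the very end of the fingers, on their centre line; the grasp point (between the pads) lies 19 mm behind it; x points along the fingers, y is the direction in which the jaws open and shut, and the axes are right-handed (so a half turn about x gives the same grasp; the last joint's range is limited). The gripper opens to 85 mm and grips with 20 to 120 N. Pads are 22 mm wide; open, the fingers measure 114 mm over their backs; the gripper's body (76 mm by 85 mm) begins 54 mm behind the grasp point. The pads swing forward as they close: fully open they stand 13 mm farther back than shut.
Start: joints at [-1.345, 0.332, -0.065, 1.46, 0.022, 1.35, -0.088], TCP at [0.154, 0.606, 0.231] pointing down, gripper open.
Joint ranges: [-2.6, 2.6], [-0.5, 2.12], [-1.47, 1.34], [0.16, 2.42], [-1.27, 4.41], [0.06, 2.06], [-2.6, 2.6]. Speed limits (rad/s): [2.22, 2.22, 2.79, 2.79, 3.14, 3.14, 3.14].

## Interface

Orientations are given as a unit quaternion [x, y, z, w].
In Python, from workcell import monitor, camera, ticket, regions_of gives the robot as it stands.
- The arm moves only by the tool step_arm, never from a script. Its argument "increments" is a list of rows, each a list of 5 numbers: the finger opening in m, from 0 to 0.0854, then the shift along the world's x, y, z in m, then the turn about the world's z in rad. A call has 1 to 12 rows; each row shifts and turns the commanded pose from where the row before left it; what a row does not reach is not made up. A row lasts 1/12 s, in which the tool goes at most 41.7 mm and 7.16 degrees, less where a joint would pass 70% of its speed; a pose out of reach is approached as far as the arm can. A call with a gripper value outside its range is refused whole. The fingers move at their own pace and stop on an object; "force" is the grip in N (left out, the last holds). Time passes only in rows, so rows that do not move let the fingers close. It gives the time, the measured TCP pose, the force and the opening at its end, in the units of the state.
- monitor.get_obs(): the state, without advancing time (a new reading comes with each control period).
- camera(name): name is "scene" or "top"; returns a dict with "color" (480x640x3 uint8, red, green, blue), "range_z" (480x640 float32, m along the optical axis (not along the pixel's ray), 0 where there is no reading), "fx", "fy", "cx", "cy" (pixels), "cam_to_world" (4x4, takes a point from camera to world coordinates). Camera axes: x right, y up, looking along -z (the intrinsics and any distortion apply to the point x, -y, -z); pixel columns grow to the right and rows downward; lengths in m; the calibration is good to about 2 mm. A picture is of the moment at which its call begins.
- ticket.hand_in(): hands the job in, once; it reports no verdict.
Trained networks look in a picture, given as the dict that the camera call returned (one of the last four; its "shot" number tells which), for a name from the list of things; names that differ only in an ending like _2 or _b are one class to them, and where a whole thing is asked for, a point or a joint stands for the part that bears it (a point fixed in the world has none). Each returns a list of dicts, best first, with "p" (0 to 1); they miss things now and then, are a little off and sometimes report something else, mostly with a low value. They report only what shows in the picture. A call takes as long as a camera call. They do not tell look-alikes from the thing itself.
- regions_of(picture, query): "region" (480x640 bool, what is visible of it) and "centre" ([row, column] in pixels, amid what is visible of it).
The state is a dict: "clock": time; "joint_pos": joint angles; "joint_velocities": joint speeds; "tau": joint torques, N m; "position": TCP position; "ee_rot": TCP orientation; "ft_force": force on the tool from outside, world axes, zero at the start; "torque": the same for the moment, N m; "grip_width": opening from 0.0 (shut) to 1.0 (fully open).
Only numpy, scipy, OpenCV 4.12 (cv2) and the standard library are available. Lean on these libraries where they do the work, as an engineer would, in place of code of your own. Each camera call takes 0.05 s, during which the arm holds its last target. There are 200 camera calls.

## Task

Check the square bore of the bushing in the plaster mould with the telescoping gauge: take the gauge from its stand by the red lock knob, lower it, still locked with its plungers in, into the bore until its stop plate sits flat on the bushing's rim, then unlock it so that both plungers spring out against the bore walls with the gauge centred, and lock it again at that width. Withdraw it straight up still locked and put it back upright in its stand, plate flat on the stand and still locked at the measured width. Never press or drag hard on the mould (keep under 35 N), and leave everything else on the table where it is.

Things in the scene. Friction and masses are not known exactly. Their poses are not given: they have to be found in the camera images.
- gauge: Telescoping gauge, loose, about 0.3 kg, starting upright in its stand and locked. Origin: centre of the underside of its square steel stop plate (64 x 64 x 6 mm); z up the stem, x along the plungers (a red line on the plate runs along x). Above the plate an 18 mm stem, then the lock knob; below it a 20 mm round neck, then the head.
- head_foot (a point): Centre of the underside of the gauge's brass head, 52 mm below the plate's underside; axes as the gauge's. The head is 32 mm along x, 37.6 mm along y and 28 mm high. Its two round steel plungers (12 mm) stand 12 mm above this point, one to each side along x.
- knob_grip (a point): Grip point of the lock knob, on the gauge's axis 85 mm above the plate's underside: centre of a red upright bar 36 mm long (its own x), 14 mm thick (its own y), 32 mm high, on a black disc of 17 mm radius. Its axes turn with the knob: at knob angle 0 they are parallel to the gauge's. The whole gauge can be lifted by this bar.
- lock_knob (a joint): Angle of the lock knob relative to the gauge (rad): 0 = locked (end stop), grows counter-clockwise seen from above up to 1.2 (end stop, fully unlocked). Turning it up loads the spring that pushes the plungers out (they start to move at about 0.15 and reach the bore's walls by about 0.5); turned back to below 0.25 it holds them where they stand. It drags with about 0.2 N m and stays where it is left.
- plunger (a joint): How far each plunger stands out of the head (m): 0 = flush (32 mm over the tips), 0.008 = fully out. The two move together, mirrored; unlocked, the spring pushes them with about 6 N. Centred in the bore they stand out 0.004 (40 mm over the tips); held off centre, the nearer wall stops both early. Let go in the bore, unlocked, the gauge is centred along its x by the spring.
- mould: Casting mould, fixed: plywood frame 140 x 140 mm, 96 mm high, filled with white plaster to 100 mm, with an aluminium bushing (68 x 68 mm outside, sides parallel to the mould's) in the middle. Its square bore is 40 x 40 mm, 84 mm deep, with a 45 degree lead-in 4 mm wide and deep round the mouth. Origin: centre of the mould's underside; z up.
- bore_mouth (a point): Nominal centre of the bore's mouth, level with its rim, 104 mm above the table; axes as the mould's. The bushing was set by hand: its true centre lies up to 3 mm off along the mould's x and, independently, up to 3 mm along y; height and yaw are true. The gauge may stand in it in any of the four square directions; across its plungers the head has 1.2 mm to spare on each side.
- stand: Gauge stand, fixed: blue plate 98 x 98 x 8 mm on four legs over a blue foot 110 x 110 mm. Origin: centre of its underside.
- stand_top (a point): Centre of the stand's square hole (54 x 54 mm), level with the plate's top, 100 mm above the table. The gauge hangs here with its stop plate lying on the plate; its head fits with plungers at 40 mm over the tips too.
- jar_a: White jar with blue cap, 60 mm wide, 120 mm high, bystander; origin under its centre.
- jar_b: Another such jar, bystander.
- tub: Open white tub, 90 mm wide, 100 mm high, bystander.
- yellow_box: Open yellow box 110 x 150 x 70 mm, bystander.
- brush: Brush lying on the table, bystander.
- paper_roll: Upright roll of paper, 100 mm wide, 160 mm high, bystander.
- spare_ring: Brass ring 60 mm wide, 25 mm high, bystander.
Mind the look-alikes: they are no part of the job. Leave any green or pink look-alike of the gauge alone.

How it is judged:
By the outcome, as a careful person would: the job done as asked, in the order asked, and still so for the second after the job is handed in, with the robot touching nothing.
It also fails if it takes over 69 s, if anything falls off the work surface, if the arm or the gripper's body presses on something with over 40 N, if the wrist force passes 120 N, or if a joint passes its speed limit or range.

## Working session

There is one attempt and no reset: what is moved stays moved. The work goes in short steps, Python scripts to look and compute and a tool call to move; the robot and the scene stay as the last step left them, time stands still between calls to the robot, and variables do not carry over. Pictures are saved under pics/ and viewed, about 8 in all and at most 12, crops included, and the job is handed in when it is done.

Besides the shell and the picture viewer there is one more tool, called after "Call:" by a JSON object that holds its "api" and its "payload". step_arm: Moves the arm, as the interface text tells. Its arguments: {"type":"object","properties":{"increments":{"type":"array"},"force":{"type":"number"}},"required":["increments"]}

```bash
ls; mkdir -p pics; cat > h.py <<'E'
import numpy as np, cv2
from workcell import monitor, camera, ticket, regions_of
def cloud(p):
    z=p["range_z"]; v,u=np.mgrid[0:480,0:640]
    P=np.stack([(u-p["cx"])/p["fx"]*z,-(v-p["cy"])/p["fy"]*z,-z,np.ones_like(z)],-1)
    W=P@np.array(p["cam_to_world"]).T
    W=W[...,:3]; W[z==0]=np.nan
    return W
def save(p,n): cv2.imwrite(f"pics/{n}.png",p["color"][...,::-1])
E
python3 - <<'E'
from h import *
o=monitor.get_obs(); print({k:np.round(v,3).tolist() for k,v in o.items()})
for n in ("scene","top"):
    p=camera(n); save(p,n+"0"); W=cloud(p); print(n,p.keys(),p["fx"],p["cx"],np.round(p["cam_to_world"],3).tolist())
    for q in ("gauge","knob_grip","mould","stand"):
        for r in regions_of(p,q):
            m=r["region"]; print(q,round(r["p"],2),np.round(r["centre"]),m.sum(),np.round(np.nanmedian(W[m],0),3),np.round(np.nanmin(W[m],0),3),np.round(np.nanmax(W[m],0),3))
a=cv2.imread("pics/scene0.png");b=cv2.imread("pics/top0.png")
cv2.imwrite("pics/both.png",cv2.resize(np.vstack([a,b]),(400*1,600)))
E
```

```text
pics
{'clock': 0.0, 'joint_pos': [-1.345, 0.333, -0.065, 1.461, 0.022, 1.35, -0.089], 'joint_velocities': [0.002, 0.0, 0.001, 0.0, -0.0, -0.0, -0.0], 'tau': [0.0, -62.545, 0.049, -39.161, 0.016, 0.01, 0.0], 'position': [0.154, 0.605, 0.23], 'ee_rot': [0.087, 0.702, -0.088, 0.702], 'ft_force': [0.587, 0.052, -0.671], 'torque': [0.014, -0.004, -0.025], 'grip_width': 0.997}
scene dict_keys(['color', 'range_z', 'fx', 'fy', 'cx', 'cy', 'cam_to_world', 'shot']) 504.7117412992653 318.60888222558924 [[-0.734, -0.541, 0.409, 1.09], [0.679, -0.572, 0.46, 0.566], [-0.015, 0.616, 0.788, 1.133], [0.0, 0.0, 0.0, 1.0]]
gauge 0.97 [276. 443.] 899 [0.379 0.243 0.06 ] [ 0.251  0.18  -0.003] [0.418 0.281 0.159]
gauge 0.78 [304. 326.] 821 [0.641 0.091 0.06 ] [ 0.579  0.023 -0.003] [0.673 0.121 0.156]
gauge 0.77 [306. 407.] 826 [0.536 0.242 0.109] [0.491 0.201 0.1  ] [0.567 0.274 0.205]
knob_grip 0.8 [264. 448.] 231 [0.378 0.242 0.139] [ 0.251  0.184 -0.002] [0.39  0.257 0.159]
knob_grip 0.66 [289. 409.] 258 [0.533 0.241 0.188] [ 0.388  0.155 -0.   ] [0.55  0.254 0.205]
knob_grip 0.54 [289. 328.] 181 [0.
[... 600 characters left out ...]
.229 0.059] [ 0.33   0.193 -0.008] [0.416 0.274 0.161]
gauge 0.79 [228. 276.] 526 [0.629 0.077 0.058] [ 0.599  0.042 -0.008] [0.68  0.121 0.162]
knob_grip 0.62 [226. 278.] 142 [0.631 0.079 0.144] [0.618 0.061 0.05 ] [0.666 0.103 0.162]
knob_grip 0.52 [263. 218.] 138 [0.529 0.228 0.193] [0.512 0.215 0.106] [0.555 0.251 0.209]
knob_grip 0.49 [323. 218.] 134 [0.372 0.232 0.145] [0.357 0.216 0.06 ] [0.389 0.26  0.161]
knob_grip 0.18 [275. 233.] 1034 [0.511 0.208 0.096] [ 0.464  0.165 -0.012] [0.587 0.298 0.111]
mould 0.86 [272. 361.] 2795 [ 0.51  -0.157  0.097] [ 0.441 -0.242 -0.011] [ 0.599 -0.086  0.117]
stand 0.97 [274. 232.] 1025 [0.51  0.21  0.096] [ 0.464  0.165 -0.01 ] [0.598 0.299 0.111]
```

```bash
python3 - <<'E'
import cv2,numpy as np
a=cv2.imread("pics/scene0.png")[120:400,200:520];b=cv2.imread("pics/top0.png")[190:360,160:440]
a=cv2.resize(a,(640,560),interpolation=cv2.INTER_CUBIC)
cv2.imwrite("pics/a.png",a)
cv2.imwrite("pics/b.png",cv2.resize(b,None,fx=2.8,fy=2.8,interpolation=cv2.INTER_CUBIC))
E
```

```text
(no output)
```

View pics/a.png

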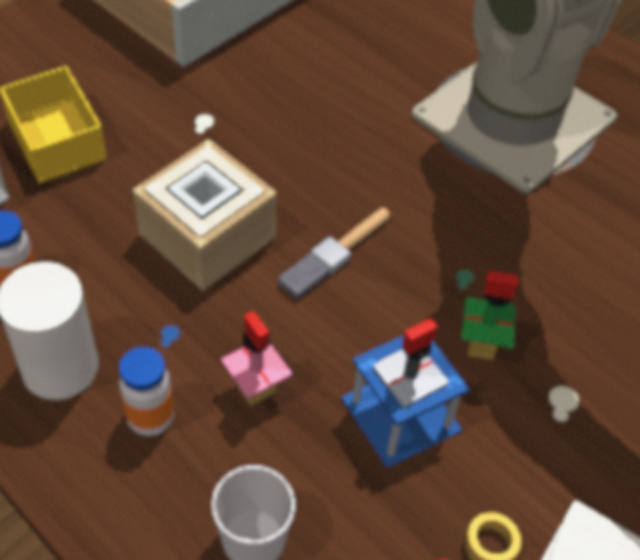

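View pics/b.png

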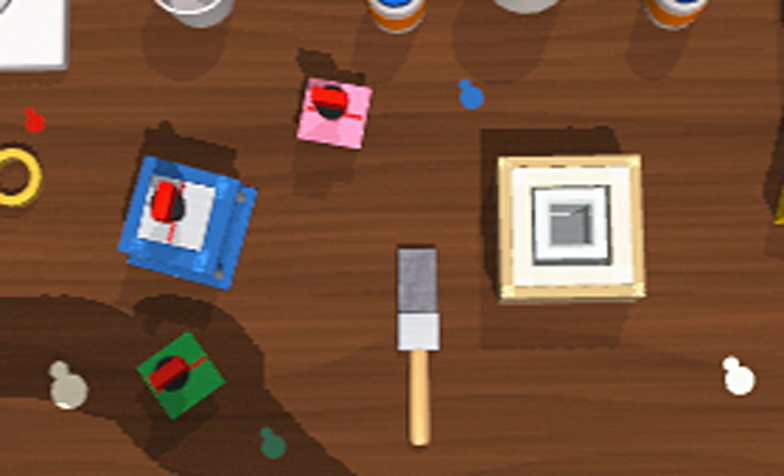

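```bash
cat >> h.py <<'E'
def ortho(p,c,z,half=0.08,res=0.0004):
    n=int(2*half/res); i=np.arange(n)*res-half
    X,Y=np.meshgrid(c[0]+i,c[1]+i,indexing='ij')   # rows = x, cols = y
    T=np.linalg.inv(np.array(p["cam_to_world"])); W=np.stack([X,Y,np.full_like(X,z),np.ones_like(X)],-1)@T.T
    u=p["cx"]+p["fx"]*W[...,0]/-W[...,2]; v=p["cy"]-p["fy"]*W[...,1]/-W[...,2]
    return cv2.remap(p["color"],u.astype(np.float32),v.astype(np.float32),cv2.INTER_CUBIC)
E
cat > m.py <<'E'
from h import *
# flipped so that up=+x, left=+y
rows=[]
for n in ("top","scene"):
    p=camera(n)
    a=ortho(p,(.51,-.155),.104,.05,.0004); b=ortho(p,(.515,.23),.106,.05,.0004); c=ortho(p,(.53,.235),.201,.05,.0004)
    rows.append(np.hstack([x[::-1,::-1] for x in (a,b,c)]))
cv2.imwrite("pics/ortho.png",np.vstack(rows)[...,::-1])
E
python3 m.py
```

```text
(no output)
```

View pics/ortho.png

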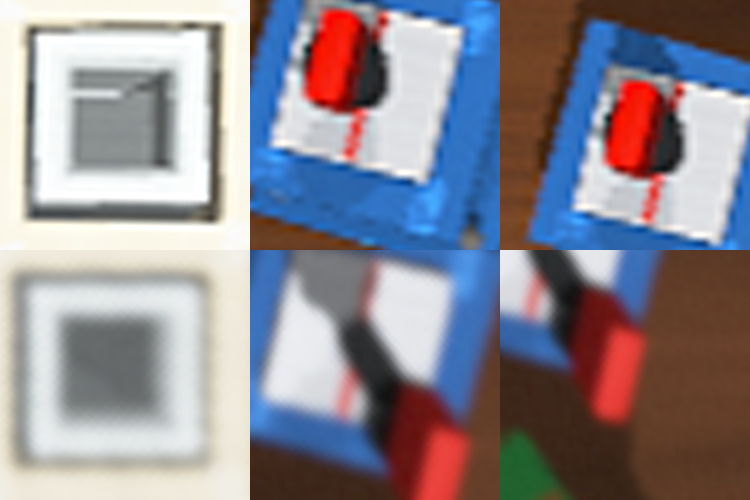

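```bash
cat >> h.py <<'E'
def rect(mask,c,half,res):
    """largest blob's min-area rectangle -> world centre, sides (mm), yaw deg in (-45,45]"""
    m=cv2.morphologyEx(mask.astype(np.uint8),cv2.MORPH_OPEN,np.ones((5,5)))
    cs,_=cv2.findContours(m,cv2.RETR_EXTERNAL,cv2.CHAIN_APPROX_NONE)
    k=max(cs,key=cv2.contourArea); (cy,cx),(w,h),a=cv2.minAreaRect(k)  # col=y,row=x
    b=cv2.boxPoints(((cy,cx),(w,h),a)); d=b[1]-b[0]; yaw=np.degrees(np.arctan2(d[0],d[1])); yaw=(yaw+45)%90-45
    return np.round([c[0]-half+cx*res,c[1]-half+cy*res],4),np.round(np.array([w,h])*res*1e3,1),round(yaw,1)
E
cat > fit.py <<'E'
from h import *
o=monitor.get_obs()
from scipy.spatial.transform import Rotation as R
print(np.round(R.from_quat(o["ee_rot"]).as_matrix(),3).tolist())
for n in ("top","scene"):
    p=camera(n)
    a=ortho(p,(.512,-.153),.104,.04).astype(float); g=a.mean(-1); warm=a[...,0]-a[...,2]
    for t in (130,160,190): 
        m=g<t; m[:20]=m[-20:]=0; m[:,:20]=m[:,-20:]=0
        m2=m.copy(); m2[:40]=m2[-40:]=0; m2[:,:40]=m2[:,-40:]=0
        print(n,"bore",t,rect(m2,(.512,-.153),.04,.0004))
    for t in (6,10): 
        f=cv2.morphologyEx((warm<t).astype(np.uint8),cv2.MORPH_CLOSE,np.ones((7,7)))
        print(n,"bush",t,rect(f,(.512,-.153),.04,.0004))
    a=ortho(p,(.52,.23),.106,.06).astype(float); s=a.max(-1)-a.min(-1)
    for t in (100,):
        m=(s<45)&(a.min(-1)>t); print(n,"plate",t,rect(cv2.morphologyEx(m.astype(np.uint8),cv2.MORPH_CLOSE,np.ones((15,15))),(.52,.23),.06,.0004))
    a=ortho(p,(.52,.23),.100,.09).astype(float); m=(a[...,2]>a[...,0]*1.6)&(a[...,2]>90)
    a=ortho(p,(.53,.235),.201,.04).astype(float); m=(a[...,0]>190)&(a[...,1]<70); print(n,"knob",rect(m,(.53,.235),.04,.0004))
E
python3 fit.py
```

```text
[[0.0, 0.246, 0.969], [0.0, 0.969, -0.246], [-1.0, 0.0, -0.0]]
top bore 130 (array([ 0.5116, -0.1663]), array([37.3, 13.8]), np.float32(2.0))
top bore 160 (array([ 0.512 , -0.1547]), array([39.8, 38.9]), np.float32(-0.7))
top bore 190 (array([ 0.512 , -0.1548]), array([40.8, 42. ]), np.float32(0.0))
top bush 6 (array([ 0.51  , -0.1534]), array([76. , 73.6]), np.float32(0.0))
top bush 10 (array([ 0.5102, -0.1536]), array([76.4, 74.8]), np.float32(0.0))
top plate 100 (array([0.5302, 0.2328]), array([64.8, 64.3]), np.float32(-13.4))
top knob (array([0.53  , 0.2323]), array([14.2, 35.2]), np.float32(-13.0))
scene bore 130 (array([ 0.5136, -0.149 ]), array([34.4, 34.4]), np.float32(0.0))
scene bore 160 (array([ 0.5132, -0.1494]), array([39.2, 39.2]), np.float32(0.0))
scene bore 190 (array([ 0.5124, -0.1508]), array([44. , 42.8]), np.float32(0.0))
scene bush 6 (array([ 0.513, -0.15 ]), array([73.2, 73.2]), np.float32(0.0))
scene bush 10 (array([ 0.5128, -0.1504]), array([74.4, 74. ]), np.float32(0.0))
scene plate 100 (array([0.5298, 0.2369]), array([67.6, 68.2]), np.float32(-13.6))
scene knob (array([0.5301, 0.2374]), array([12.2, 34. ]), np.float32(-14.0))
```

Call:
{"api": "step_arm", "payload": {"increments": [[0.06, 0.027, -0.0265, 0.0015, 0], [0.06, 0.027, -0.0265, 0.0015, 0], [0.06, 0.027, -0.0265, 0.0015, 0], [0.06, 0.027, -0.0265, 0.0015, 0], [0.06, 0.027, -0.0265, 0.0015, 0], [0.06, 0.027, -0.0265, 0.0015, 0], [0.06, 0.027, -0.0265, 0.0015, 0], [0.06, 0.027, -0.0265, 0.0015, 0], [0.06, 0.027, -0.0265, 0.0015, 0], [0.06, 0.027, -0.0265, 0.0015, 0], [0.06, 0.026, -0.026, 0.0015, 0], [0.06, 0.026, -0.026, 0.0015, 0.015]]}}

```text
clock: 1.7
position: [0.477, 0.2872, 0.2497]
ee_rot: [0.083, 0.702, -0.082, 0.702]
ft_force: [1.1, 0.6, -0.7]
grip_width: 0.701
```

Call:
{"api": "step_arm", "payload": {"increments": [[0.06, 0.026, -0.026, 0, 0], [0.06, 0.018, -0.018, 0, 0], [0.06, 0.01, -0.0089, 0, 0], [0.06, 0, 0, 0, 0], [0.06, 0, 0, 0, 0]]}}

```text
clock: 2.12
position: [0.5301, 0.2355, 0.2492]
ee_rot: [0.083, 0.702, -0.083, 0.702]
ft_force: [-0.8, 0.8, 0.1]
grip_width: 0.706
```

Call:
{"api": "step_arm", "payload": {"increments": [[0.045, 0, 0, -0.02, 0], [0.045, 0, 0, -0.02, 0], [0.045, 0, 0, -0.02, 0], [0.045, 0, 0, -0.01, 0], [0.045, 0, 0, -0.005, 0], [0.045, 0, 0, 0, 0], [0.03, 0, 0, 0, 0], [0.022, 0, 0, 0, 0], [0.018, 0, 0, 0, 0], [0.018, 0, 0, 0, 0]], "force": 20}}

```text
clock: 2.95
position: [0.5302, 0.2361, 0.1752]
ee_rot: [0.083, 0.702, -0.082, 0.703]
ft_force: [-0.2, 0.3, -0.4]
grip_width: 0.21
```

Call:
{"api": "step_arm", "payload": {"increments": [[0.014, 0, 0, 0, 0], [0.01, 0, 0, 0, 0], [0.008, 0, 0, 0, 0], [0.008, 0, 0, 0, 0], [0.008, 0, 0, 0, 0], [0.008, 0, 0, 0, 0]], "force": 20}}

```text
clock: 3.45
position: [0.5301, 0.2356, 0.1748]
ee_rot: [0.083, 0.702, -0.083, 0.702]
ft_force: [-1.9, -2.5, 4.4]
grip_width: 0.162
```

```bash
cat > s.py <<'E'
from h import *
import sys
p=camera("scene"); q=camera("top"); n=sys.argv[1]; r0,c0=int(sys.argv[2]),int(sys.argv[3]);r1,c1=int(sys.argv[4]),int(sys.argv[5])
f=lambda p,r,c: cv2.resize(p["color"][r-75:r+75,c-75:c+75,::-1],(400,400),interpolation=cv2.INTER_CUBIC)
cv2.imwrite(f"pics/{n}.png",np.hstack([f(p,r0,c0),f(q,r1,c1)]))
E
python3 s.py g1 290 405 255 222; python3 fit.py | grep -E "plate|knob"
```

```text
top plate 100 (array([0.5198, 0.2418]), array([119.6,  95.6]), np.float32(0.0))Traceback (most recent call last):
  File "fit.py", line 19, in <module>
    a=ortho(p,(.53,.235),.201,.04).astype(float); m=(a[...,0]>190)&(a[...,1]<70); print(n,"knob",rect(m,(.53,.235),.04,.0004))
                                                                                                 ~~~~^^^^^^^^^^^^^^^^^^^^^^^^
  File "h.py", line 20, in rect
    k=max(cs,key=cv2.contourArea); (cy,cx),(w,h),a=cv2.minAreaRect(k)  # col=y,row=x
ValueError: max() iterable argument is empty
```

View pics/g1.png

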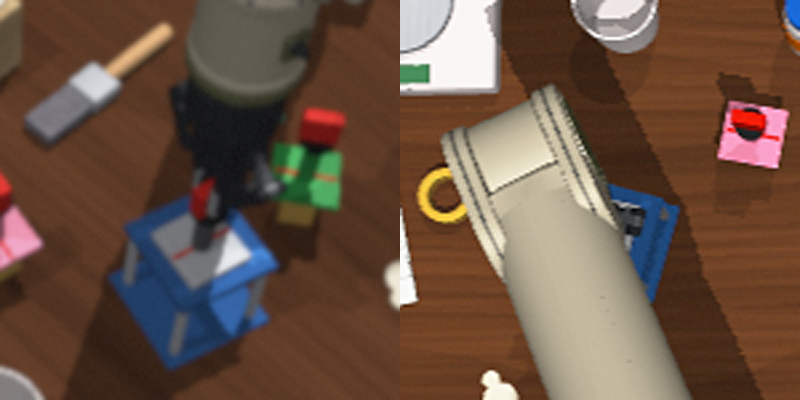

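Call:
{"api": "step_arm", "payload": {"increments": [[0.005, 0, 0, 0, 0], [0.005, 0, 0, 0.005, 0], [0.005, 0, 0, 0.015, 0], [0.005, 0, 0, 0.02, 0], [0.005, 0, 0, 0.02, 0], [0.005, 0, 0, 0.02, 0], [0.005, 0, 0, 0.015, 0], [0.005, 0, -0.01, 0.005, 0.05], [0.005, 0, -0.02, 0, 0.05], [0.005, 0, -0.03, 0, 0.05], [0.005, -0.001, -0.03, 0, 0.05], [0.005, -0.001, -0.03, 0, 0.036]], "force": 60}}

```text
clock: 4.6
position: [0.5274, 0.1148, 0.2738]
ee_rot: [-0.002, 0.707, 0.002, 0.707]
ft_force: [0.1, 1.1, -3.4]
grip_width: 0.149
```

Call:
{"api": "step_arm", "payload": {"increments": [[0.005, -0.002, -0.035, 0, 0], [0.005, -0.002, -0.035, 0, 0], [0.005, -0.002, -0.035, 0, 0], [0.005, -0.002, -0.035, 0, 0], [0.005, -0.002, -0.035, 0, 0], [0.005, -0.002, -0.035, 0, 0], [0.005, -0.002, -0.03, 0, 0], [0.005, -0.002, -0.02, 0, 0], [0.005, 0, -0.008, 0, 0], [0.005, 0, 0, 0, 0], [0.005, 0, 0, 0, 0]]}}

```text
clock: 5.52
position: [0.5119, -0.1511, 0.274]
ee_rot: [-0.001, 0.707, 0.001, 0.707]
ft_force: [-0.6, 0.5, -4.5]
grip_width: 0.151
```

```bash
cat > fit2.py <<'E'
from h import *
o=monitor.get_obs(); print(np.round(o["position"],4), np.round(o["ft_force"],1),np.round(o["ee_rot"],4))
p=camera("scene"); c=tuple(o["position"][:2]); zp=o["position"][2]-.175+.106
a=ortho(p,c,zp,.06); b=ortho(p,(.512,-.153),.104,.06)
cv2.imwrite("pics/f2.png",np.hstack([x[::-1,::-1] for x in (a,b)])[...,::-1])
f=a.astype(float); s=f.max(-1)-f.min(-1)
for t in (100,130): print("plate",rect(cv2.morphologyEx(((s<40)&(f.min(-1)>t)).astype(np.uint8),cv2.MORPH_CLOSE,np.ones((15,15))),c,.06,.0004))
E
python3 fit2.py
```

```text
[ 0.5119 -0.1511  0.274 ] [-0.6  0.5 -4.5] [-6.000e-04  7.074e-01  1.200e-03  7.068e-01]
plate (array([ 0.5109, -0.1491]), array([69.2, 70.4]), np.float32(0.0))
plate (array([ 0.5102, -0.1319]), array([63.5, 31.1]), np.float32(1.9))
```

View pics/f2.png

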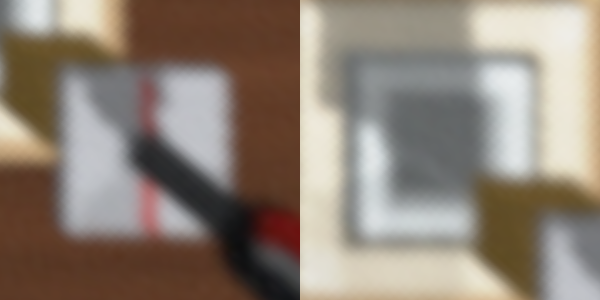

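Call:
{"api": "step_arm", "payload": {"increments": [[0.005, 0.0013, -0.001, -0.01, 0], [0.005, 0, 0, -0.015, 0], [0.005, 0, 0, -0.012, 0], [0.005, 0, 0, -0.003, 0], [0.005, 0, 0, 0, 0], [0.005, 0, 0, 0, 0]]}}

```text
clock: 6.07
position: [0.5133, -0.1528, 0.2344]
ee_rot: [-0.001, 0.707, 0.001, 0.707]
ft_force: [-0.1, 0.8, -3.9]
grip_width: 0.15
```

Call:
{"api": "step_arm", "payload": {"increments": [[0.005, 0, 0, -0.002, 0], [0.005, 0, 0, -0.002, 0], [0.005, 0, 0, -0.001, 0], [0.005, 0, 0, 0, 0]]}}

```text
clock: 6.4
position: [0.5132, -0.1531, 0.2293]
ee_rot: [-0.001, 0.707, 0.001, 0.707]
ft_force: [0.2, 0.2, -4.5]
grip_width: 0.155
```

Call:
{"api": "step_arm", "payload": {"increments": [[0.005, 0, 0, -0.001, 0], [0.005, 0, 0, -0.001, 0], [0.005, 0, 0, 0, 0]]}}

```text
clock: 6.65
position: [0.5131, -0.1531, 0.2272]
ee_rot: [-0.001, 0.707, 0.001, 0.707]
ft_force: [-1.2, 0.4, -4.3]
grip_width: 0.151
```

Call:
{"api": "step_arm", "payload": {"increments": [[0.005, 0, 0, -0.001, 0], [0.005, 0, 0, -0.001, 0], [0.005, 0, 0, -0.001, 0], [0.005, 0, 0, 0, 0]]}}

```text
clock: 6.98
position: [0.5131, -0.1531, 0.2241]
ee_rot: [-0.001, 0.707, 0.001, 0.707]
ft_force: [-1.1, 0.2, -3.5]
grip_width: 0.15
```

Call:
{"api": "step_arm", "payload": {"increments": [[0.005, 0, 0, -0.002, 0], [0.005, 0, 0, -0.002, 0], [0.005, 0, 0, 0, 0]]}}

```text
clock: 7.23
position: [0.513, -0.153, 0.2198]
ee_rot: [-0.001, 0.707, 0.001, 0.707]
ft_force: [-0.2, -0.7, -4.2]
grip_width: 0.147
```

Call:
{"api": "step_arm", "payload": {"increments": [[0.005, 0, 0, -0.004, 0], [0.005, 0, 0, -0.005, 0], [0.005, 0, 0, -0.006, 0], [0.005, 0, 0, -0.006, 0], [0.005, 0, 0, -0.006, 0], [0.005, 0, 0, -0.005, 0], [0.005, 0, 0, -0.003, 0], [0.005, 0, 0, 0, 0], [0.005, 0, 0, 0, 0]]}}

```text
clock: 7.98
position: [0.5131, -0.1531, 0.1852]
ee_rot: [-0.001, 0.707, 0.001, 0.707]
ft_force: [0.2, 0.5, -3.4]
grip_width: 0.151
```

Call:
{"api": "step_arm", "payload": {"increments": [[0.005, 0, 0, -0.001, 0], [0.005, 0, 0, -0.001, 0], [0.005, 0, 0, -0.001, 0], [0.005, 0, 0, 0, 0]]}}

```text
clock: 8.32
position: [0.5132, -0.1531, 0.1823]
ee_rot: [-0.001, 0.707, 0.001, 0.707]
ft_force: [-0.2, 0.2, -4.1]
grip_width: 0.148
```

Call:
{"api": "step_arm", "payload": {"increments": [[0.005, 0, 0, -0.001, 0], [0.005, 0, 0, -0.001, 0], [0.005, 0, 0, -0.0005, 0], [0.005, 0, 0, 0, 0]]}}

```text
clock: 8.65
position: [0.5131, -0.1531, 0.1797]
ee_rot: [-0.001, 0.707, 0.001, 0.707]
ft_force: [-0.6, -0.2, -4.2]
grip_width: 0.151
```

Call:
{"api": "step_arm", "payload": {"increments": [[0.005, 0, 0, -0.0005, 0], [0.005, 0, 0, 0, 0], [0.005, 0, 0, 0, 0]]}}

```text
clock: 8.9
position: [0.5132, -0.1531, 0.1793]
ee_rot: [-0.001, 0.707, 0.001, 0.707]
ft_force: [0.7, 0.1, -3.3]
grip_width: 0.152
```

Call:
{"api": "step_arm", "payload": {"increments": [[0.005, 0, 0, -0.0005, 0], [0.005, 0, 0, 0, 0], [0.005, 0, 0, 0, 0]]}}

```text
clock: 9.15
position: [0.5133, -0.1532, 0.179]
ee_rot: [-0.001, 0.707, 0.001, 0.707]
ft_force: [-0.2, -0.7, -2.2]
grip_width: 0.154
```

Call:
{"api": "step_arm", "payload": {"increments": [[0.005, 0, 0, -0.0005, 0], [0.005, 0, 0, 0, 0], [0.005, 0, 0, 0, 0]]}}

```text
clock: 9.4
position: [0.5135, -0.1532, 0.1789]
ee_rot: [-0.001, 0.707, 0.001, 0.707]
ft_force: [-3.3, 0.6, 5.4]
grip_width: 0.152
```

Call:
{"api": "step_arm", "payload": {"increments": [[0.005, 0, 0, -0.0005, 0], [0.005, 0, 0, 0, 0], [0.005, 0, 0, 0, 0]]}}

```text
clock: 9.65
position: [0.5137, -0.1532, 0.1788]
ee_rot: [-0.001, 0.707, 0.001, 0.708]
ft_force: [-3.5, 2.4, 8.7]
grip_width: 0.149
```

Call:
{"api": "step_arm", "payload": {"increments": [[0.005, 0, 0, -0.0005, 0], [0.005, 0, 0, 0, 0], [0.005, 0, 0, 0, 0]]}}

```text
clock: 9.9
position: [0.5138, -0.1533, 0.1788]
ee_rot: [-0.001, 0.706, 0.001, 0.708]
ft_force: [-4.2, 1.9, 12.6]
grip_width: 0.15
```

Call:
{"api": "step_arm", "payload": {"increments": [[0.005, 0, 0, 0, 0.06], [0.005, 0, 0, 0, 0.06], [0.005, 0, 0, 0, 0.06], [0.005, 0, 0, 0, 0.06], [0.005, 0, 0, 0, 0.06], [0.005, 0, 0, 0, 0]]}}

```text
clock: 10.4
position: [0.5138, -0.1534, 0.1788]
ee_rot: [-0.108, 0.698, 0.108, 0.7]
ft_force: [-3.9, 2.1, 12.8]
grip_width: 0.151
```

```bash
python3 -c "
from h import *
o=monitor.get_obs();print(np.round(o['torque'],3),np.round(o['joint_pos'],2),np.round(o['ft_force'],1))"
```

```text
[0.357 1.001 0.021] [-0.27  0.18  0.53  1.79 -0.1   1.19  2.17] [-3.9  2.1 12.8]
```

Call:
{"api": "step_arm", "payload": {"increments": [[0.005, 0, 0, 0, 0.05], [0.005, 0, 0, 0, 0.05]]}}

```text
clock: 10.57
position: [0.5138, -0.1534, 0.1788]
ee_rot: [-0.142, 0.692, 0.142, 0.693]
ft_force: [-4.8, 1.3, 12.6]
grip_width: 0.148
```

```bash
python3 -c "
from h import *
o=monitor.get_obs();print(np.round(o['torque'],3),np.round(o['joint_pos'],3),np.round(o['ft_force'],1),np.round(o['ee_rot'],4))"; python3 s.py g2 235 300 272 361
```

```text
[ 0.266  1.028 -0.208] [-0.259  0.178  0.519  1.794 -0.095  1.193  2.263] [-4.8  1.3 12.6] [-0.1419  0.6921  0.1418  0.6934]
```

View pics/g2.png

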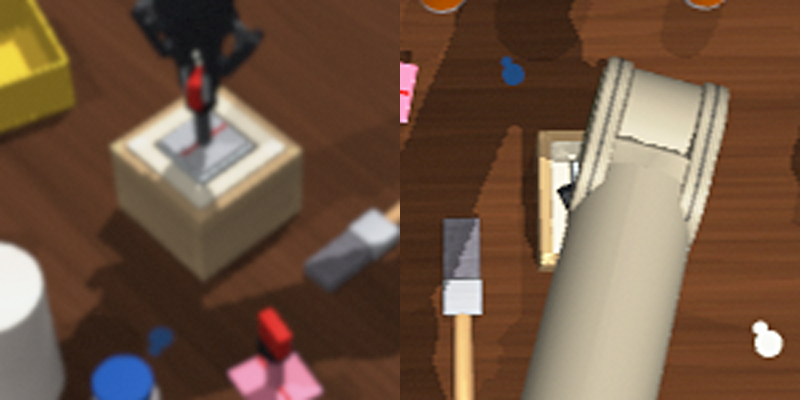

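Call:
{"api": "step_arm", "payload": {"increments": [[0.005, 0, 0, 0, 0.05], [0.005, 0, 0, 0, 0.05], [0.005, 0, 0, 0, 0.05], [0.005, 0, 0, 0, 0.05], [0.005, 0, 0, 0.001, 0], [0.005, 0, 0, 0.001, 0], [0.03, 0, 0, 0, 0], [0.04, 0, 0, 0, 0], [0.04, 0, 0, 0, 0]]}}

```text
clock: 11.42
position: [0.5133, -0.1531, 0.1793]
ee_rot: [-0.21, 0.675, 0.21, 0.675]
ft_force: [-0.2, -0.6, 0.1]
grip_width: 0.467
```

```bash
python3 -c "
from h import *
o=monitor.get_obs();print(np.round(o['torque'],3),np.round(o['joint_pos'],3),np.round(o['ft_force'],1),np.round(o['position'],4))"
```

```text
[-0.066 -0.026 -0.055] [-0.242  0.176  0.5    1.792 -0.09   1.196  2.457] [-0.2 -0.6  0.1] [ 0.5133 -0.1531  0.1793]
```

Call:
{"api": "step_arm", "payload": {"increments": [[0.04, 0, 0, 0.005, 0], [0.045, 0, 0, 0.02, 0], [0.045, 0, 0, 0.02, 0], [0.045, 0, 0, 0.01, -0.12], [0.045, 0, 0, 0, -0.12], [0.045, 0, 0, 0, -0.12], [0.045, 0, 0, 0, -0.12], [0.045, 0, 0, 0, -0.12], [0.045, 0, 0, 0, -0.12], [0.045, 0, 0, 0, -0.12], [0.045, 0, 0, 0, -0.12], [0.045, 0, 0, 0, -0.12]]}}

```text
clock: 12.42
position: [0.5133, -0.1532, 0.2347]
ee_rot: [0.169, 0.686, -0.169, 0.687]
ft_force: [0.3, -0.3, -0.8]
grip_width: 0.528
```

Call:
{"api": "step_arm", "payload": {"increments": [[0.045, 0, 0, 0, -0.12], [0.045, 0, 0, 0, -0.12], [0.045, 0, 0, 0, -0.12], [0.045, 0, 0, 0, -0.12], [0.045, 0, 0, 0, -0.12], [0.045, 0, 0, 0, -0.12], [0.045, 0, 0, 0, -0.12], [0.045, 0, 0, 0, -0.12], [0.045, 0, 0, 0, -0.12], [0.045, 0, 0, 0, -0.12], [0.045, 0, 0, 0, -0.12], [0.045, 0, 0, 0, -0.12]]}}

```text
clock: 13.42
position: [0.5133, -0.1532, 0.2347]
ee_rot: [0.58, 0.404, -0.58, 0.405]
ft_force: [0.0, -0.1, -0.7]
grip_width: 0.525
```

Call:
{"api": "step_arm", "payload": {"increments": [[0.045, 0, 0, 0, -0.12], [0.045, 0, 0, 0, -0.12], [0.045, 0, 0, 0, -0.12], [0.045, 0, 0, 0, -0.12], [0.045, 0, 0, 0, -0.12], [0.045, 0, 0, 0, -0.0216], [0.045, 0, 0, 0, 0], [0.045, 0, 0, 0, 0]]}}

```text
clock: 14.08
position: [0.5133, -0.1531, 0.2345]
ee_rot: [0.675, 0.211, -0.675, 0.211]
ft_force: [-0.1, 0.8, 0.2]
grip_width: 0.527
```

```bash
python3 -c "
from h import *
o=monitor.get_obs();print(np.round(o['joint_pos'],3),np.round(o['ft_force'],1),np.round(o['position'],4),np.round(o['ee_rot'],4))
p=camera('scene');c=(.512,-.153)
a=ortho(p,c,.110,.06);k=ortho(p,c,.205,.06)
cv2.imwrite('pics/f3.png',np.hstack([x[::-1,::-1] for x in (a,k)])[...,::-1])
f=a.astype(float)
"
```

```text
[-0.476  0.145  0.756  1.728 -0.103  1.309 -0.663] [-0.1  0.8  0.2] [ 0.5133 -0.1531  0.2345] [ 0.675   0.2109 -0.6748  0.211 ]
```

View pics/f3.png

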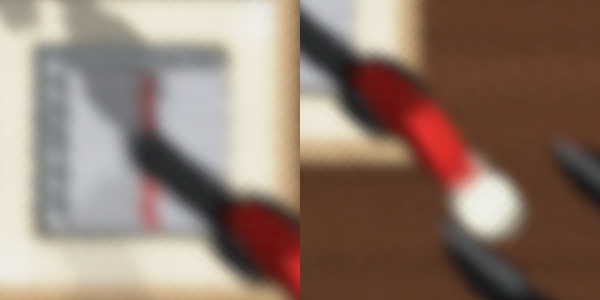

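Call:
{"api": "step_arm", "payload": {"increments": [[0.04, 0, 0, -0.02, 0], [0.04, 0, 0, -0.02, 0], [0.04, 0, 0, -0.012, 0], [0.04, 0, 0, -0.003, 0], [0.03, 0, 0, 0, 0], [0.022, 0, 0, 0, 0], [0.018, 0, 0, 0, 0], [0.015, 0, 0, 0, 0], [0.01, 0, 0, 0, 0], [0.005, 0, 0, 0, 0], [0.005, 0, 0, 0, 0], [0.005, 0, 0, 0, 0]], "force": 40}}

```text
clock: 15.13
position: [0.5137, -0.1532, 0.1803]
ee_rot: [0.676, 0.21, -0.675, 0.21]
ft_force: [-1.4, 0.7, 5.8]
grip_width: 0.159
```

```bash
cat > o.py <<'E'
from h import *
o=monitor.get_obs();print(np.round(o['joint_pos'],3),np.round(o['ft_force'],1),np.round(o['torque'],3),np.round(o['position'],4),np.round(o['ee_rot'],4),round(o['grip_width'],3))
E
python3 o.py
```

```text
[-0.458  0.197  0.75   1.801 -0.144  1.198 -0.634] [-1.4  0.7  5.8] [0.136 0.24  0.005] [ 0.5137 -0.1532  0.1803] [ 0.6758  0.2096 -0.6747  0.2099] 0.159
```

Call:
{"api": "step_arm", "payload": {"increments": [[0.005, 0, 0, -0.001, 0], [0.005, 0, 0, 0, 0.06], [0.005, 0, 0, 0, 0.06], [0.005, 0, 0, 0, 0.06], [0.005, 0, 0, 0, 0.06], [0.005, 0, 0, 0, 0.06], [0.005, 0, 0, 0, 0.06], [0.005, 0, 0, 0, 0.06], [0.005, 0, 0, 0, 0.03], [0.005, 0, 0, 0.001, 0], [0.005, 0, 0, 0, 0]]}}

```text
clock: 16.05
position: [0.5137, -0.1532, 0.1802]
ee_rot: [0.612, 0.355, -0.611, 0.355]
ft_force: [-1.1, -0.2, 7.7]
grip_width: 0.156
```

```bash
python3 o.py
```

```text
[-0.411  0.19   0.694  1.799 -0.131  1.197 -0.197] [-1.1 -0.2  7.7] [0.136 0.288 0.013] [ 0.5137 -0.1532  0.1802] [ 0.612   0.3548 -0.6109  0.3553] 0.156
```

Call:
{"api": "step_arm", "payload": {"increments": [[0.03, 0, 0, 0.001, 0], [0.03, 0, 0, 0, 0], [0.03, 0, 0, 0, 0], [0.03, 0, 0, 0, 0], [0.03, 0, 0, 0, 0], [0.03, 0, 0, 0, 0]], "force": 20}}

```text
clock: 16.55
position: [0.5131, -0.1531, 0.1802]
ee_rot: [-0.611, -0.355, 0.612, -0.355]
ft_force: [0.3, -0.3, -0.7]
grip_width: 0.353
```

```bash
python3 o.py
```

```text
[-0.411  0.19   0.694  1.799 -0.13   1.199 -0.197] [ 0.3 -0.3 -0.7] [-0.009  0.004 -0.037] [ 0.5131 -0.1531  0.1802] [-0.6114 -0.3551  0.6116 -0.355 ] 0.353
```

Call:
{"api": "step_arm", "payload": {"increments": [[0.02, 0, 0, 0, 0], [0.017, 0, 0, 0, 0], [0.015, 0, 0, 0, 0], [0.013, 0, 0, 0, 0], [0.01, 0, 0, 0, 0], [0.008, 0, 0, 0, 0]], "force": 20}}

```text
clock: 17.05
position: [0.5133, -0.1532, 0.1804]
ee_rot: [0.612, 0.355, -0.611, 0.355]
ft_force: [1.3, -0.4, 0.0]
grip_width: 0.161
```

```bash
python3 o.py
```

```text
[-0.411  0.19   0.694  1.799 -0.13   1.199 -0.197] [ 1.3 -0.4  0. ] [-0.127 -0.162  0.023] [ 0.5133 -0.1532  0.1804] [ 0.6116  0.355  -0.6114  0.3552] 0.161
```

Call:
{"api": "step_arm", "payload": {"increments": [[0.005, -0.0002, 0, -0.001, 0], [0.005, -0.0001, 0, -0.0007, 0], [0.005, 0, 0, 0, 0]], "force": 40}}

```text
clock: 17.3
position: [0.5138, -0.1533, 0.1803]
ee_rot: [0.612, 0.355, -0.611, 0.355]
ft_force: [-2.5, 0.7, 14.8]
grip_width: 0.155
```

```bash
python3 o.py
```

```text
[-0.411  0.19   0.694  1.799 -0.131  1.196 -0.196] [-2.5  0.7 14.8] [0.125 0.702 0.036] [ 0.5138 -0.1533  0.1803] [ 0.6123  0.3547 -0.6107  0.3554] 0.155
```

Call:
{"api": "step_arm", "payload": {"increments": [[0.005, -0.0004, 0, 0, 0], [0.005, 0, 0, 0, -0.06], [0.005, 0, 0, 0, -0.08], [0.005, 0, 0, 0, -0.08], [0.005, 0, 0, 0, -0.08], [0.005, 0, 0, 0, -0.08], [0.005, 0, 0, 0, -0.08], [0.005, 0, 0, 0, -0.08], [0.005, 0, 0, 0, 0]]}}

```text
clock: 18.05
position: [0.5136, -0.1532, 0.1803]
ee_rot: [0.685, 0.177, -0.684, 0.178]
ft_force: [-1.8, -0.3, 13.5]
grip_width: 0.152
```

```bash
python3 o.py
```

```text
[-0.468  0.197  0.761  1.802 -0.147  1.197 -0.727] [-1.8 -0.3 13.5] [ 0.168  0.45  -0.242] [ 0.5136 -0.1532  0.1803] [ 0.6854  0.1772 -0.6835  0.1776] 0.152
```

Call:
{"api": "step_arm", "payload": {"increments": [[0.005, 0, 0, 0, -0.06], [0.005, 0, 0, 0, -0.06], [0.005, 0, 0, 0, -0.06], [0.005, 0, 0, 0, -0.06], [0.005, 0, 0, 0, -0.06], [0.005, 0, 0, 0, -0.06], [0.005, 0, 0, 0, -0.06], [0.005, 0, 0, 0, -0.06]]}}

```text
clock: 18.72
position: [0.5136, -0.1532, 0.1803]
ee_rot: [0.708, 0.011, -0.706, 0.01]
ft_force: [-1.5, 1.6, 13.5]
grip_width: 0.154
```

```bash
python3 o.py
```

```text
[-0.521  0.207  0.825  1.804 -0.164  1.198 -1.188] [-1.5  1.6 13.5] [0.23  0.462 0.174] [ 0.5136 -0.1532  0.1803] [ 0.708   0.0105 -0.7061  0.0104] 0.154
```

Call:
{"api": "step_arm", "payload": {"increments": [[0.005, 0, 0, 0, -0.03], [0.005, 0, 0, 0, -0.02], [0.005, 0, 0, 0, 0]]}}

```text
clock: 18.97
position: [0.5136, -0.1532, 0.1803]
ee_rot: [0.708, -0.006, -0.706, -0.007]
ft_force: [-1.7, 0.0, 13.7]
grip_width: 0.154
```

```bash
python3 o.py
```

```text
[-0.527  0.208  0.832  1.804 -0.166  1.198 -1.235] [-1.7  0.  13.7] [0.209 0.45  0.215] [ 0.5136 -0.1532  0.1803] [ 0.7081 -0.0065 -0.7061 -0.0066] 0.154
```

Call:
{"api": "step_arm", "payload": {"increments": [[0.005, 0.0004, 0, 0.001, 0.01], [0.005, 0, 0, 0.0008, 0], [0.005, 0, 0, 0, 0]], "force": 60}}

```text
clock: 19.22
position: [0.5131, -0.153, 0.1805]
ee_rot: [0.707, -0.003, -0.707, -0.003]
ft_force: [2.4, 0.4, 2.0]
grip_width: 0.149
```

```bash
python3 o.py
```

```text
[-0.525  0.208  0.83   1.804 -0.164  1.201 -1.225] [2.4 0.4 2. ] [ 0.089 -0.306  0.019] [ 0.5131 -0.153   0.1805] [ 0.7073 -0.0028 -0.7069 -0.0028] 0.149
```

Call:
{"api": "step_arm", "payload": {"increments": [[0.005, 0, 0, 0.001, 0], [0.005, 0, 0, 0.002, 0], [0.005, 0, 0, 0.002, 0]]}}

```text
clock: 19.47
position: [0.5126, -0.153, 0.185]
ee_rot: [-0.707, 0.003, 0.707, 0.003]
ft_force: [1.7, 0.4, -5.4]
grip_width: 0.152
```

```bash
python3 o.py
```

```text
[-0.528  0.203  0.831  1.798 -0.159  1.211 -1.229] [ 1.7  0.4 -5.4] [ 0.002 -0.606  0.009] [ 0.5126 -0.153   0.185 ] [-0.7068  0.0028  0.7074  0.0028] 0.152
```

Call:
{"api": "step_arm", "payload": {"increments": [[0.005, 0, 0, 0.004, 0], [0.005, 0, 0, 0.008, 0], [0.005, 0, 0, 0.012, 0], [0.005, 0, 0, 0.015, 0], [0.005, 0, 0, 0.015, 0], [0.005, 0, 0, 0.015, 0], [0.005, 0, 0, 0.012, 0], [0.005, 0, 0, 0.006, 0], [0.005, 0, 0, 0.003, 0], [0.005, 0, 0, 0, 0]]}}

```text
clock: 20.3
position: [0.513, -0.1532, 0.2759]
ee_rot: [0.707, -0.003, -0.707, -0.003]
ft_force: [1.0, -0.2, -4.5]
grip_width: 0.157
```

```bash
python3 o.py; python3 - <<'E'
from h import *
p=camera("scene"); o=monitor.get_obs()
T=np.linalg.inv(np.array(p["cam_to_world"])); w=T@np.r_[o["position"][:2],.16,1]
u=int(p["cx"]+p["fx"]*w[0]/-w[2]); v=int(p["cy"]-p["fy"]*w[1]/-w[2])
cv2.imwrite("pics/g4.png",cv2.resize(p["color"][v-45:v+45,u-60:u+60,::-1],(800,600),interpolation=cv2.INTER_CUBIC))
E
```

```text
[-0.56   0.123  0.844  1.667 -0.093  1.393 -1.282] [ 1.  -0.2 -4.5] [-0.01   0.079 -0.046] [ 0.513  -0.1532  0.2759] [ 0.7073 -0.0028 -0.7069 -0.0028] 0.157
```

View pics/g4.png

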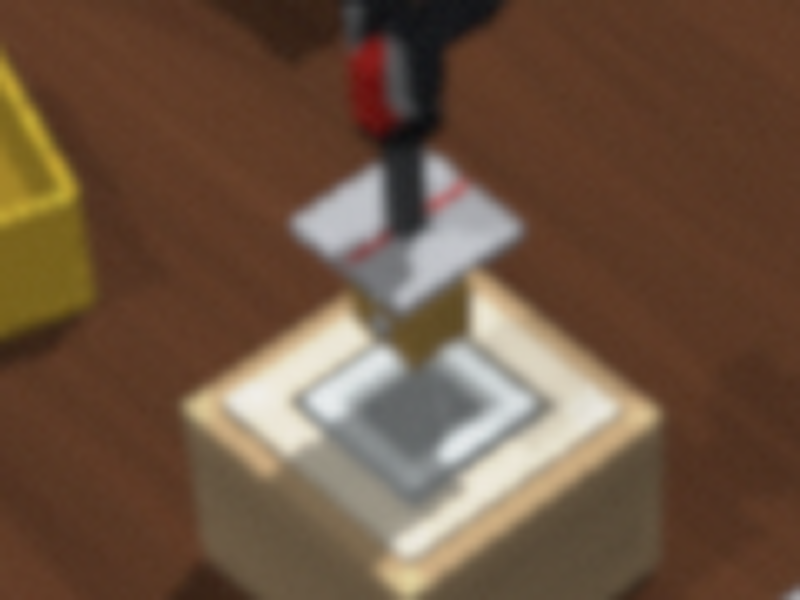

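Call:
{"api": "step_arm", "payload": {"increments": [[0.005, 0, 0.015, 0, 0], [0.005, 0.001, 0.03, 0, -0.03], [0.005, 0.002, 0.035, 0, -0.03], [0.005, 0.002, 0.035, 0, -0.03], [0.005, 0.002, 0.035, 0, -0.03], [0.005, 0.002, 0.035, 0, -0.03], [0.005, 0.002, 0.035, 0, -0.03], [0.005, 0.002, 0.035, 0, -0.03], [0.005, 0.002, 0.035, 0, -0.016], [0.005, 0.002, 0.035, 0, 0], [0.005, 0, 0.03, 0, 0], [0.005, 0, 0.02, 0, 0]]}}

```text
clock: 21.35
position: [0.5287, 0.2257, 0.2739]
ee_rot: [-0.702, 0.082, 0.703, 0.081]
ft_force: [0.2, 0.7, -4.2]
grip_width: 0.154
```

Call:
{"api": "step_arm", "payload": {"increments": [[0.005, 0, 0.01, 0, 0], [0.005, 0, 0.0035, 0, 0], [0.005, 0, 0, 0, 0], [0.005, 0, 0, 0, 0]]}}

```text
clock: 21.68
position: [0.5302, 0.2335, 0.2752]
ee_rot: [-0.702, 0.084, 0.702, 0.083]
ft_force: [-0.6, -1.2, -4.0]
grip_width: 0.152
```

```bash
python3 o.py; sed -i 's/-.175+.106/-.1803+.110/; s/(.512,-.153),.104/(.52,.235),.100/; s/f2.png/f4.png/' fit2.py; python3 fit2.py
```

```text
[-0.974  0.225  0.573  1.546 -0.122  1.407 -2.2  ] [-0.6 -1.2 -4. ] [-0.049 -0.023 -0.013] [0.5302 0.2335 0.2752] [-0.7022  0.0836  0.7022  0.0828] 0.152
[0.5302 0.2335 0.2752] [-0.6 -1.2 -4. ] [-0.7022  0.0836  0.7022  0.0828]
plate (array([0.5314, 0.2356]), array([63.9, 73.8]), np.float32(-16.0))
plate (array([0.5126, 0.2659]), array([20. , 13.6]), np.float32(0.0))
```

View pics/f4.png

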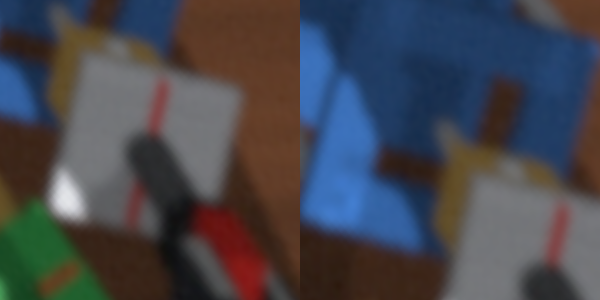

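Call:
{"api": "step_arm", "payload": {"increments": [[0.005, 0, 0.002, -0.01, 0], [0.005, 0, 0, -0.018, 0], [0.005, 0, 0, -0.015, 0], [0.005, 0, 0, -0.005, 0], [0.005, 0, 0, 0, 0]]}}

```text
clock: 22.15
position: [0.5292, 0.2364, 0.2258]
ee_rot: [-0.702, 0.083, 0.703, 0.082]
ft_force: [-0.5, -0.9, -3.9]
grip_width: 0.15
```

Call:
{"api": "step_arm", "payload": {"increments": [[0.005, 0, 0, -0.005, 0], [0.005, 0, 0, -0.005, 0], [0.005, 0, 0, -0.005, 0], [0.005, 0, 0, 0, 0]]}}

```text
clock: 22.48
position: [0.5296, 0.2372, 0.2116]
ee_rot: [-0.702, 0.083, 0.703, 0.082]
ft_force: [0.3, 0.4, -4.0]
grip_width: 0.151
```

Call:
{"api": "step_arm", "payload": {"increments": [[0.005, 0, 0, -0.008, 0], [0.005, 0, 0, -0.01, 0], [0.005, 0, 0, -0.008, 0], [0.005, 0, 0, -0.003, 0], [0.005, 0, 0, -0.002, 0], [0.005, 0, 0, -0.001, 0], [0.005, 0, 0, 0, 0]]}}

```text
clock: 23.07
position: [0.53, 0.2374, 0.1804]
ee_rot: [0.702, -0.083, -0.702, -0.082]
ft_force: [0.2, -0.4, -4.3]
grip_width: 0.149
```

Call:
{"api": "step_arm", "payload": {"increments": [[0.005, 0, -0.0005, -0.002, 0], [0.005, 0, -0.0005, -0.001, 0], [0.005, 0, 0, -0.0005, 0], [0.005, 0, 0, 0, 0]]}}

```text
clock: 23.4
position: [0.5299, 0.2363, 0.1769]
ee_rot: [-0.702, 0.083, 0.702, 0.082]
ft_force: [-0.2, 1.1, -3.6]
grip_width: 0.155
```

Call:
{"api": "step_arm", "payload": {"increments": [[0.005, 0, 0, -0.0006, 0], [0.005, 0, 0, 0, 0], [0.005, 0, 0, 0, 0]]}}

```text
clock: 23.65
position: [0.53, 0.2364, 0.1766]
ee_rot: [0.702, -0.082, -0.702, -0.083]
ft_force: [-0.4, -0.8, -0.7]
grip_width: 0.152
```

Call:
{"api": "step_arm", "payload": {"increments": [[0.005, 0, 0, -0.0005, 0], [0.005, 0, 0, 0, 0], [0.005, 0, 0, 0, 0]]}}

```text
clock: 23.9
position: [0.53, 0.2364, 0.1765]
ee_rot: [0.702, -0.082, -0.702, -0.083]
ft_force: [-3.3, -1.2, 5.6]
grip_width: 0.15
```

Seated on the stand; release and retreat.

Call:
{"api": "step_arm", "payload": {"increments": [[0.005, 0, 0, 0.0008, 0], [0.03, 0, 0, 0, 0], [0.04, 0, 0, 0, 0], [0.04, 0, 0, 0, 0], [0.04, 0, 0, 0.01, 0], [0.04, 0, 0, 0.025, 0], [0.04, 0, 0, 0.03, 0], [0.04, 0, 0, 0.03, 0], [0.04, -0.02, 0.03, 0.01, 0], [0.04, -0.02, 0.035, 0, 0], [0.04, -0.02, 0.035, 0, 0], [0.04, -0.02, 0.035, 0, 0]]}}

```text
clock: 24.9
position: [0.4491, 0.3728, 0.2831]
ee_rot: [0.703, -0.082, -0.702, -0.083]
ft_force: [0.9, 0.2, 0.5]
grip_width: 0.465
```

Call:
{"api": "step_arm", "payload": {"increments": [[0.04, -0.02, 0.035, 0, 0], [0.04, -0.02, 0.035, 0, 0], [0.04, -0.02, 0.035, 0, 0], [0.04, -0.02, 0.03, 0, 0], [0.04, 0, 0, 0, 0]]}}

```text
clock: 25.32
position: [0.3756, 0.4935, 0.2795]
ee_rot: [-0.701, 0.079, 0.705, 0.078]
ft_force: [-1.0, 1.6, 0.2]
grip_width: 0.471
```

```bash
python3 o.py; python3 fit.py | grep -E "plate|knob"; python3 s.py g5 300 405 266 222
```

```text
[-1.571  0.366  0.773  1.43  -0.257  1.452 -2.594] [-1.   1.6  0.2] [0.129 0.084 0.015] [0.3756 0.4935 0.2795] [-0.7009  0.0793  0.7046  0.0779] 0.471
top plate 100 (array([0.5298, 0.2336]), array([64.7, 64.4]), np.float32(-13.5))
top knob (array([0.529 , 0.2335]), array([14.6, 36.1]), np.float32(-13.5))
scene plate 100 (array([0.5296, 0.2382]), array([67.3, 67.8]), np.float32(-11.7))
scene knob (array([0.5296, 0.238 ]), array([13.7, 35. ]), np.float32(-14.0))
```

View pics/g5.png

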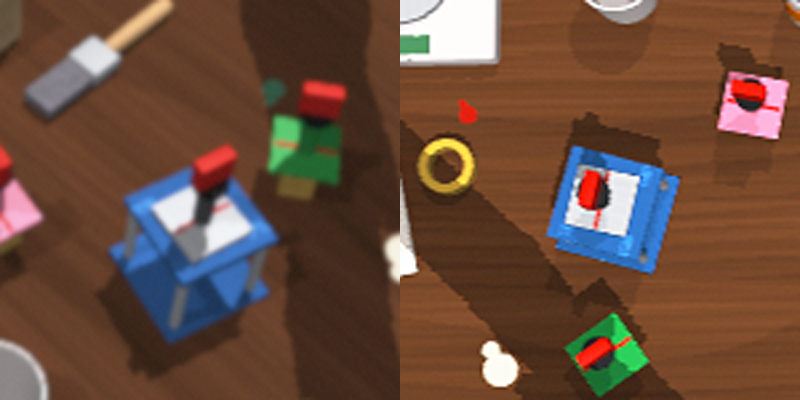

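Call:
{"api": "step_arm", "payload": {"increments": [[0.04, 0, 0, 0, 0.06], [0.04, 0, 0, 0, 0.06], [0.04, 0, 0, 0, 0], [0.04, 0, 0, 0, 0]]}}

```text
clock: 25.85
position: [0.3841, 0.4847, 0.28]
ee_rot: [-0.704, 0.043, 0.708, 0.042]
ft_force: [0.8, 0.4, -0.4]
grip_width: 0.466
```

```bash
python3 o.py; python3 -c "
from h import *
print(ticket.hand_in())"
```

```text
[-1.535  0.355  0.745  1.434 -0.242  1.45  -2.482] [ 0.8  0.4 -0.4] [-0.001 -0.037 -0.032] [0.3841 0.4847 0.28  ] [-0.704   0.0431  0.7076  0.0417] 0.466
the job is handed in; nothing more can be done
None
```

The gauge measured the bore and is back upright in its stand, locked. I handed the job in at about 26 s.

- **Measuring:** I lowered the locked gauge until its plate sat on the bushing's rim. I unlocked it to about 0.6 rad, regripped with a half turn because of the last joint's range, then went on to about 1.05 rad. I let go so the spring could centre it, regripped (side force about 1.3 N), and turned the knob back to about 0.
- **Forces:** The highest reading was about 15 N while holding the plate down to lock. With the weight of the gauge that is under 20 N on the mould. Withdrawal was straight up with almost no drag.
- **Last checks:** The cameras show the plate flat on the stand, within about 1.5 mm of where it started. One camera has the plate and knob both at -13.5°. The other has them 2.3° apart (plate -11.7°, knob -14.0°), which I put down to fit noise since both are well inside the locked range.

**Not confirmed:**
- **Plunger width:** I could see the plungers standing out after withdrawal, but they were too small in the pictures to measure the 40 mm.
- **Centring:** I judged it only from the low side force, with no separate check.
- **Last joint:** It read -2.594 during the retreat, against a limit of -2.6. I turned it back to -2.48 before handing in. No reading passed the limit, but it was close.
- **Bystanders:** I planned clear of the other objects, but did not re-measure their positions at the end.

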